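# Stand the caddy from the catch tray in the tote's free cell

### The job

Take the finished caddy that lies in the marking machine's catch tray and stand it upright, cap up, on the floor of the one tote cell that holds neither a caddy nor a jar. Set it down rather than letting it drop or topple, let go of it, and leave the packed caddy and the jar where they stand.

Things in the scene. Friction and masses are not known exactly. Their poses are not given: they have to be found in the camera images.
- caddy: Finished caddy lying in the catch tray, in any direction: dark steel box 54 x 54 x 128 mm long, round bright cap 40 mm across and 22 mm long on one end, 0.25 to 0.5 kg. Origin: middle of the 150 mm overall length, on the face it lies on. x runs along it from base (-75 mm) past the box's shoulder (+53) to the cap's top (+75); z points up while it lies, centre line at z = 27 mm.
- caddy_base (a point): Centre of the caddy's flat square base (the end without cap); same axes as the caddy.
- caddy_cap (a point): Centre of the outer face of the caddy's cap; same axes as the caddy.
- tray: Fixed aluminium catch tray, inside 260 x 260 mm, floor 5 mm thick, rim 27 mm above the bench, with a short sloping steel lip outside its +x side, up to 45 mm high. Origin: under its centre, on the bench; z up. It may be on the robot's left or right, with the tote on the other side.
- tote: Fixed grey plastic tote, three square cells in a row along its y axis, each 110 x 110 mm inside, 115 mm between centres; walls 5 mm thick and 60 mm high, floor 5 mm above the bench. Two cells are occupied, one is free (an unimportant paper slip lies flat in it). Origin: under its centre, on the bench; x across the row, z up.
- cell0 (a point): Centre of the floor of the cell at the tote's -y end (y = -115 mm); axes of the tote.
- cell1 (a point): Centre of the floor of the tote's middle cell; axes of the tote.
- cell2 (a point): Centre of the floor of the cell at the tote's +y end (y = +115 mm); axes of the tote.
- packed_caddy: An identical caddy already standing cap up in one of the cells, 54 x 54 mm, 150 mm tall. Origin: centre of its base; z up. To be left alone.
- jar: Low amber glass jar with a steel lid, 60 mm in diameter, 55 mm tall, standing in another of the cells. Origin: centre of its base; z up. To be left alone.
Not all that is in view belongs to the job. What is shaped like the caddy but green or red is not meant.

How it is judged:
By the outcome, as a careful person would: the job done as asked, in the order asked, and still so for the second after the job is handed in, with the robot touching nothing.
It also fails if it takes over 51 s, if anything falls off the work surface, if the arm or the gripper's body presses on something with over 40 N, if the wrist force passes 120 N, or if a joint passes its speed limit or range.

### The arm

A 6-joint arm with a two-finger parallel gripper is mounted at the origin on the work surface. World frame = base frame: x ahead of the robot, y to its left, z up, the work surface at z = 0. Lengths are in m, angles in degrees, forces in N, time in s.
With the tool pointing down it reaches from about 0.4 to 0.825 m from the base axis. Payload 7 kg.
Tool frame: the origin (TCP) lies on the centre line of the jaws, within the pads' length; the fingertips stand 22 mm ahead of it and the grasp point (between the pads) lies 3 mm ahead of it; z points along the fingers, y is the line along which they close (so a half turn about z gives the same grasp; the last joint's range is limited). The gripper opens to 88 mm and grips with 3 to 60 N. Pads are 19 mm wide; open, the fingers measure 130 mm over their backs; the gripper's body (78 mm by 193 mm) begins 47 mm behind the grasp point.
Start: joints at [-60.556, 20.546, 0.682, 0, -70.136, -16.507], TCP at [0.151, -0.658, 0.249] pointing down, gripper open.
Joint ranges: [-176.03, 176.03], [-82.01, 121.73], [-58.28, 71.71], [-173.87, 95.51], [-174.79, -0.11], [-173.66, 173.66]. Speed limits (degrees/s): [136.94, 136.94, 172.46, 180, 180, 180].

### API

Orientations are given as [roll, pitch, yaw] about the fixed x, y, z axes, in that order (R = Rz(yaw) Ry(pitch) Rx(roll)).
In Python, from plant import get_state, cams, r gives the robot as it stands.
- The arm moves only by the tool apply_moves, never from a script. Its argument "targets" is a list of rows, each an object with "dp": the shift along the world's x, y, z in m, a list of three; "yaw": the turn about the world's z in degrees. In form: [{"dp": [x, y, z], "yaw": yaw}, ...]. A call has 1 to 20 rows; each row is the pose to reach, as a shift and turn from the pose commanded when the call began; what a row does not reach only later rows make up. A row lasts 1/12 s, in which the tool goes at most 41.7 mm and 7.16 degrees, less where a joint would pass 70% of its speed; a pose out of reach is approached as far as the arm can. A call with a gripper value outside its range is refused whole. "grip" is the gripper command: -1 is fully open, 1 is shut, values between are in proportion, set as the call begins (left out, the last holds). The fingers move at their own pace and stop on an object; "squeeze" is the grip in N (left out, the last holds). Time passes only in rows, so rows that repeat a pose let the fingers close. It gives the time, the measured TCP pose, the force, the opening and the grip force at its end, in the units of the state.
- get_state(): the state, without advancing time (a new reading comes with each control period).
- cams.capture(name): name is "scene" or "side" or "wrist"; returns a dict with "image" (480x640x3 uint8, red, green, blue), "range_z" (480x640 float32, m along the optical axis (not along the pixel's ray), 0 where there is no reading), "fx", "fy", "cx", "cy" (pixels), "R" (3x3) and "t" (3): a world point X has camera coordinates R X + t; the wrist camera has in their place "T_tool_cam" (4x4, takes a point from camera to tool coordinates, whose origin is the TCP and whose axes are the flange's). Camera axes: x right, y down, z forward; pixel columns grow to the right and rows downward; lengths in m; the calibration is good to about 2 mm. A picture is of the moment at which its call begins: read the wrist's pose just before it.
- r.close_job(): hands the job in; it is judged then, once.
The state is a dict: "time_s": time; "joints": joint angles; "qd": joint speeds; "joint_torque": joint torques, N m; "tcp_pos": TCP position; "eef_rot": TCP orientation; "contact_force": force on the tool from outside, world axes, zero at the start; "moment": the same for the moment, N m; "gripper_width": finger opening in m; "gripper_force": force on a finger pad.
Only numpy, scipy, OpenCV 4.12 (cv2) and the standard library are available. Lean on these libraries where they do the work, as an engineer would, in place of code of your own. Each camera call takes 0.05 s, during which the arm holds its last target. There are 200 camera calls.

## Working session

There is one attempt and no reset: what is moved stays moved. The work goes in short steps, Python scripts to look and compute and a tool call to move; the robot and the scene stay as the last step left them, time stands still between calls to the robot, and variables do not carry over. Pictures are saved under pics/ and viewed, at most 10 in all, crops included, and the job is handed in when it is done.

Besides the shell and the picture viewer there is one more tool, called after ">>>" as name([rows], argument=value, ...), one row to a line, values as JSON. apply_moves: Moves the arm, as the interface text tells. Its arguments: {"type":"object","properties":{"targets":{"type":"array","items":{"type":"object","properties":{"dp":{"type":"array","items":{"type":"number"}},"yaw":{"type":"number"}}}},"grip":{"type":"number"},"squeeze":{"type":"number"}},"required":["targets"]}

```bash
mkdir -p pics; cat > h.py <<'E'
import numpy as np, cv2
from plant import get_state, cams, r
from scipy.spatial.transform import Rotation as Ro
def cap(n):
    s=get_state(); c=cams.capture(n)
    if n=='wrist':
        T=np.eye(4);T[:3,:3]=Ro.from_euler('xyz',s['eef_rot'],degrees=True).as_matrix();T[:3,3]=s['tcp_pos']
        W=T@c['T_tool_cam']; c['W']=W
    else:
        W=np.eye(4);W[:3,:3]=c['R'].T;W[:3,3]=-c['R'].T@c['t']; c['W']=W
    return c
def cloud(c):
    z=c['range_z'];v,u=np.mgrid[:480,:640]
    P=np.stack([(u-c['cx'])/c['fx']*z,(v-c['cy'])/c['fy']*z,z],-1)
    return P@c['W'][:3,:3].T+c['W'][:3,3]
def save(c,n): cv2.imwrite(f'pics/{n}.png',c['image'][:,:,::-1])
E
python3 - <<'E'
from h import *
import pickle
for n in ('scene','side'):
    c=cap(n); save(c,n); c['P']=cloud(c); pickle.dump(c,open(n+'.pkl','wb')); print(n,c['W'][:3,3],(c['range_z']>0).mean())
print(get_state())
E
```

```text
scene [ 1.1349504  -0.03237225  1.07928659] 0.9959407552083334
side [-0.05422022  0.5891563   0.70543663] 0.9960188802083333
{'time_s': 0.1, 'joints': array([-6.05562089e+01,  2.05876340e+01,  6.39196218e-01, -1.71453082e-02,
       -7.01349906e+01, -1.65067757e+01]), 'qd': array([ 0.01867027, -0.19794178,  0.04489559, -0.00964558, -0.05083526,
        0.03449646]), 'joint_torque': array([-2.96135586e-03, -5.84165668e+01,  2.93752956e+01,  7.01543793e+00,
        1.02065282e-02, -5.99371629e-05]), 'tcp_pos': array([ 0.15100387, -0.6574854 ,  0.2477161 ]), 'eef_rot': array([ 1.79915430e+02, -8.25226836e-03, -1.67068816e+02]), 'contact_force': array([ 0.40519324,  0.84509998, -0.42094057]), 'moment': array([-0.02422185,  0.02947759,  0.00771099]), 'gripper_force': 0.0, 'gripper_width': 0.08749250784732344}
```

View pics/scene.png

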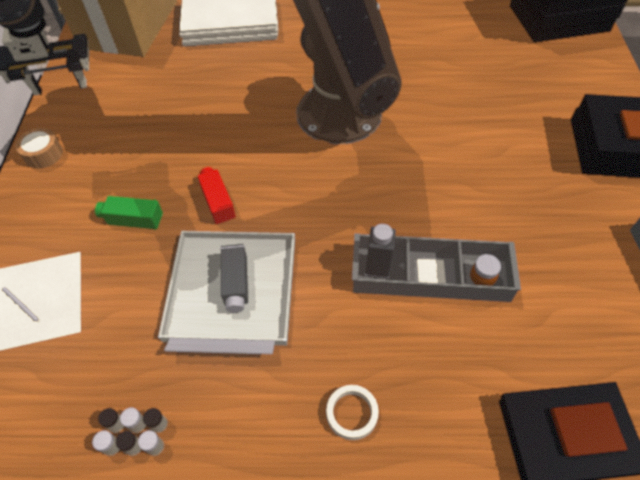

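View pics/side.png

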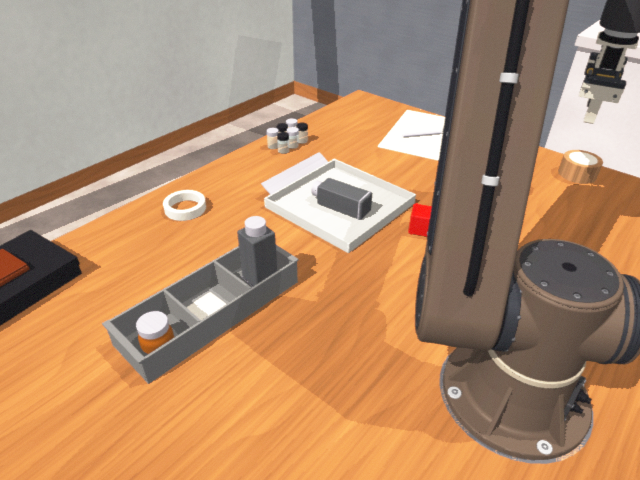

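```bash
python3 - <<'E'
from h import *
import pickle
c=pickle.load(open('scene.pkl','rb'));P=c['P']
im=c['image']; crop=cv2.resize(im[225:320,150:310],None,fx=5,fy=5,interpolation=cv2.INTER_CUBIC)
cv2.imwrite('pics/crop.png',crop[:,:,::-1])
dark=im.max(2)<95
m=np.zeros((480,640),bool);m[240:320,190:285]=1
box=m&(P[...,2]>.045)&(P[...,2]<.08)
rows=P[box]; print(len(rows),rows.min(0),rows.max(0))
top=rows[rows[:,2]>.052]; print('top',len(top),cv2.minAreaRect((top[:,:2]*1000).astype(np.float32)), np.median(top[:,2]))
print('box all',cv2.minAreaRect((rows[:,:2]*1000).astype(np.float32)))
m=np.zeros((480,640),bool);m[225:305,345:525]=1
w=m&(P[...,2]>.056)&(P[...,2]<.070); q=P[w]; print('tote rim',cv2.minAreaRect((q[:,:2]*1000).astype(np.float32)),np.median(q[:,2]))
t=m&(P[...,2]>.14); q=P[t];print('packed',q.min(0),q.max(0))
for u,v in [(430,268),(487,264),(382,232),(234,305),(234,250),(200,300)]: print(u,v,P[v,u])
E
```

```text
1431 [ 0.47762006 -0.27713801  0.0451041 ] [ 0.63023305 -0.21060846  0.0642779 ]
top 1270 ((553.4742431640625, -242.19728088378906), (151.047607421875, 54.480228424072266), 6.640592098236084) 0.058354137489395885
box all ((553.8723754882812, -242.37594604492188), (151.7535400390625, 54.62415313720703), 6.393406391143799)
tote rim ((527.8907470703125, 200.17794799804688), (357.72216796875, 123.75643157958984), 85.78462982177734) 0.059243748367541205
packed [ 0.49454997 -0.03237225  0.14009069] [1.1349504  0.09923889 1.07928659]
430 268 [0.51472484 0.19924139 0.00528689]
487 264 [0.5353345  0.31358359 0.05660415]
382 232 [0.51500401 0.07770289 0.15542565]
234 305 [ 0.62664188 -0.23436832  0.04860747]
234 250 [ 0.49542062 -0.24474277  0.05882052]
200 300 [ 0.59219418 -0.3200049   0.00481111]
```

View pics/crop.png

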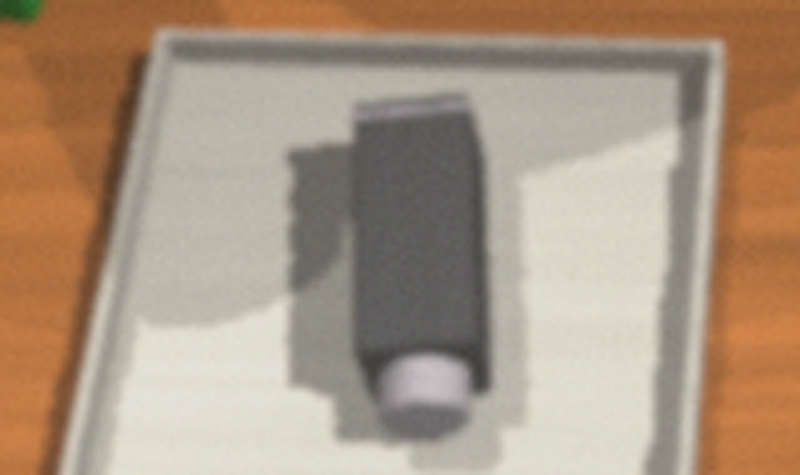

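The wanted caddy is the dark one in the tray (scene 234,278). Lookalikes I'm leaving alone are green (130,212), red (215,195) and packed (380,252). The crop confirms it: dark box, with the bright cap towards +x. The free cell is the middle one, with the paper slip at (430,268).

>>> apply_moves([
  {"dp": [0.443, 0.42, -0.05], "yaw": -6.4},
  {"dp": [0.443, 0.42, -0.05], "yaw": -6.4},
  {"dp": [0.443, 0.42, -0.05], "yaw": -6.4},
  {"dp": [0.443, 0.42, -0.05], "yaw": -6.4},
  {"dp": [0.443, 0.42, -0.05], "yaw": -6.4},
  {"dp": [0.443, 0.42, -0.05], "yaw": -6.4},
  {"dp": [0.443, 0.42, -0.05], "yaw": -6.4},
  {"dp": [0.443, 0.42, -0.05], "yaw": -6.4},
  {"dp": [0.443, 0.42, -0.05], "yaw": -6.4},
  {"dp": [0.443, 0.42, -0.05], "yaw": -6.4},
  {"dp": [0.443, 0.42, -0.05], "yaw": -6.4},
  {"dp": [0.443, 0.42, -0.05], "yaw": -6.4},
  {"dp": [0.443, 0.42, -0.05], "yaw": -6.4},
  {"dp": [0.443, 0.42, -0.05], "yaw": -6.4},
  {"dp": [0.443, 0.42, -0.05], "yaw": -6.4},
  {"dp": [0.443, 0.42, -0.05], "yaw": -6.4},
  {"dp": [0.443, 0.42, -0.05], "yaw": -6.4},
  {"dp": [0.443, 0.42, -0.05], "yaw": -6.4},
  {"dp": [0.443, 0.42, -0.05], "yaw": -6.4},
  {"dp": [0.443, 0.42, -0.05], "yaw": -6.4},
], grip=-1)

```text
time_s: 1.77
tcp_pos: [0.5933, -0.2387, 0.1988]
eef_rot: [-180.0, 0.0, -173.5]
contact_force: [-0.1, -1.2, 0.9]
gripper_width: 0.0875
gripper_force: 0.0
```

```bash
python3 - <<'E'
from h import *
c=cap('wrist'); save(c,'w1'); P=cloud(c)
s=(P[...,2]>.045)&(P[...,2]<.075)&(abs(P[...,1]+.24)<.07)&(P[...,0]>.45)&(P[...,0]<.66)
q=P[s];print(len(q),q.min(0),q.max(0),cv2.minAreaRect((q[:,:2]*1000).astype(np.float32)),np.median(q[:,2]))
E
```

```text
16240 [ 0.47628721 -0.27630704  0.04503177] [ 0.62845116 -0.2102989   0.06172051] ((552.703125, -242.33453369140625), (149.83311462402344, 54.38001251220703), 6.090393543243408) 0.05877184009557149
```

View pics/w1.png

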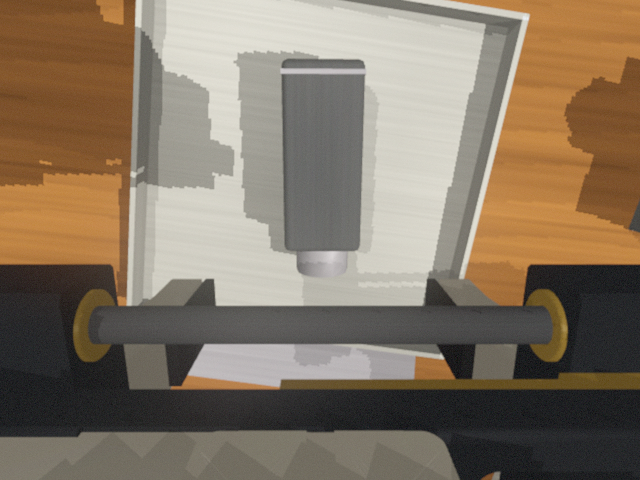

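The tool camera shows the caddy body at columns 283–365 and rows 60–250, with the cap at (322,262). It is centred between the fingers and its centre is within 1 mm of the estimate. Descending onto it 40 mm capward of its middle.

>>> apply_moves([
  {"dp": [-0.001, 0, -0.04], "yaw": -0.3},
  {"dp": [-0.001, 0, -0.08], "yaw": -0.3},
  {"dp": [-0.001, 0, -0.11], "yaw": -0.3},
  {"dp": [-0.001, 0, -0.13], "yaw": -0.3},
  {"dp": [-0.001, 0, -0.145], "yaw": -0.3},
  {"dp": [-0.001, 0, -0.155], "yaw": -0.3},
  {"dp": [-0.001, 0, -0.163], "yaw": -0.3},
  {"dp": [-0.001, 0, -0.163], "yaw": -0.3},
  {"dp": [-0.001, 0, -0.163], "yaw": -0.3},
  {"dp": [-0.001, 0, -0.163], "yaw": -0.3},
])

```text
time_s: 2.65
tcp_pos: [0.5938, -0.2381, 0.0368]
eef_rot: [-180.0, 0.1, -173.8]
contact_force: [-0.1, 0.2, -0.2]
gripper_width: 0.0878
gripper_force: 0.0
```

>>> apply_moves([
  {"dp": [0, 0, 0], "yaw": 0},
  {"dp": [0, 0, 0], "yaw": 0},
  {"dp": [0, 0, 0], "yaw": 0},
  {"dp": [0, 0, 0], "yaw": 0},
  {"dp": [0, 0, 0], "yaw": 0},
  {"dp": [0, 0, 0], "yaw": 0},
  {"dp": [0, 0, 0], "yaw": 0},
  {"dp": [0, 0, 0], "yaw": 0},
  {"dp": [0, 0, 0], "yaw": 0},
  {"dp": [0, 0, 0], "yaw": 0},
  {"dp": [0, 0, 0], "yaw": 0},
  {"dp": [0, 0, 0], "yaw": 0},
], grip=1, squeeze=8)

```text
time_s: 3.65
tcp_pos: [0.5932, -0.2378, 0.0357]
eef_rot: [-180.0, 0.0, -173.8]
contact_force: [-1.9, 1.0, 4.0]
gripper_width: 0.0542
gripper_force: 8.0
```

>>> apply_moves([
  {"dp": [0, 0, 0.008]},
  {"dp": [0, 0, 0.016]},
  {"dp": [0, 0, 0.024]},
  {"dp": [0, 0, 0.032]},
  {"dp": [0, 0, 0.04]},
  {"dp": [0, 0, 0.048]},
  {"dp": [0, 0, 0.056]},
  {"dp": [0, 0, 0.064]},
  {"dp": [0, 0, 0.07]},
  {"dp": [0, 0, 0.07]},
])

```text
$.targets[0]: bad value
```

```bash
python3 - <<'E'
from h import *
c=cap('scene'); cv2.imwrite('pics/s2.png',cv2.resize(c['image'][170:350,130:350],None,fx=3,fy=3,interpolation=cv2.INTER_CUBIC)[:,:,::-1])
c=cap('side'); cv2.imwrite('pics/s2b.png',cv2.resize(c['image'][80:260,240:460],None,fx=3,fy=3,interpolation=cv2.INTER_CUBIC)[:,:,::-1])
E
python3 -c "
import cv2,numpy as np
a=cv2.imread('pics/s2.png');b=cv2.imread('pics/s2b.png');cv2.imwrite('pics/c2.png',cv2.resize(np.hstack([a,b]),(800,327)))"
```

```text
(no output)
```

View pics/c2.png

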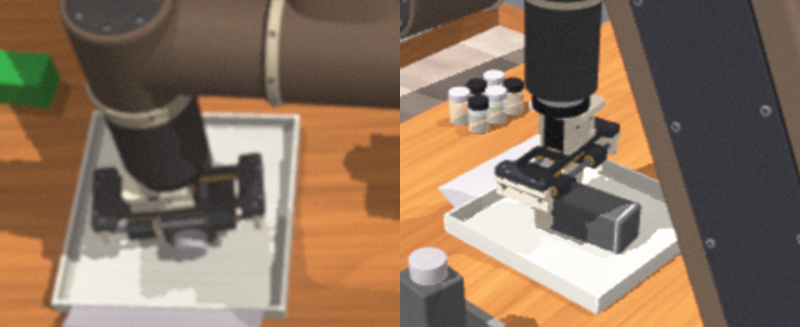

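The move was refused because it needs a yaw in each row. The picture still shows the caddy lying flat, with the fingers around its cap end (side half, about 570,190). Lifting now.

>>> apply_moves([
  {"dp": [0, 0, 0.008], "yaw": 0},
  {"dp": [0, 0, 0.016], "yaw": 0},
  {"dp": [0, 0, 0.024], "yaw": 0},
  {"dp": [0, 0, 0.032], "yaw": 0},
  {"dp": [0, 0, 0.04], "yaw": 0},
  {"dp": [0, 0, 0.048], "yaw": 0},
  {"dp": [0, 0, 0.056], "yaw": 0},
  {"dp": [0, 0, 0.064], "yaw": 0},
  {"dp": [0, 0, 0.07], "yaw": 0},
  {"dp": [0, 0, 0.07], "yaw": 0},
])

```text
time_s: 4.58
tcp_pos: [0.594, -0.238, 0.1074]
eef_rot: [-180.0, 0.1, -173.7]
contact_force: [0.9, -0.0, -2.5]
gripper_width: 0.0539
gripper_force: 8.0
```

```bash
cat > look.py <<'E'
import sys
from h import *
c=cap('side'); cv2.imwrite('pics/%s.png'%sys.argv[1],cv2.resize(c['image'][80:260,240:460],None,fx=3,fy=3,interpolation=cv2.INTER_CUBIC)[:,:,::-1])
E
python3 look.py s3
```

```text
(no output)
```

View pics/s3.png

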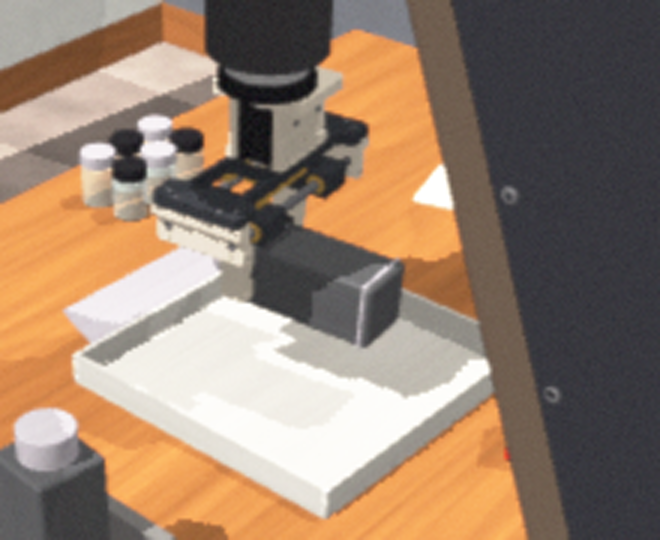

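Still level: at 8 N the pads hold it and it doesn't pivot (base end at about 370,305). I'll lower it to just above the floor, loosen the squeeze, then lift again so it pivots.

>>> apply_moves([
  {"dp": [0, 0, -0.02], "yaw": 0},
  {"dp": [0, 0, -0.04], "yaw": 0},
  {"dp": [0, 0, -0.055], "yaw": 0},
  {"dp": [0, 0, -0.064], "yaw": 0},
  {"dp": [0, 0, -0.067], "yaw": 0},
  {"dp": [0, 0, -0.067], "yaw": 0},
])

```text
time_s: 5.13
tcp_pos: [0.5926, -0.2378, 0.0377]
eef_rot: [180.0, -0.1, -173.8]
contact_force: [-0.5, -0.1, -2.3]
gripper_width: 0.0543
gripper_force: 8.0
```

>>> apply_moves([
  {"dp": [0, 0, 0], "yaw": 0},
  {"dp": [0, 0, 0], "yaw": 0},
  {"dp": [0, 0, 0], "yaw": 0},
  {"dp": [0, 0, 0.006], "yaw": 0},
  {"dp": [0, 0, 0.012], "yaw": 0},
  {"dp": [0, 0, 0.018], "yaw": 0},
  {"dp": [0, 0, 0.024], "yaw": 0},
  {"dp": [0, 0, 0.03], "yaw": 0},
  {"dp": [0, 0, 0.036], "yaw": 0},
  {"dp": [0, 0, 0.042], "yaw": 0},
  {"dp": [0, 0, 0.048], "yaw": 0},
  {"dp": [0, 0, 0.048], "yaw": 0},
], squeeze=4)

```text
time_s: 6.13
tcp_pos: [0.594, -0.238, 0.0883]
eef_rot: [-180.0, 0.1, -173.7]
contact_force: [1.3, 1.2, -0.3]
gripper_width: 0.0541
gripper_force: 4.0
```

```bash
python3 look.py s4
```

```text
(no output)
```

View pics/s4.png

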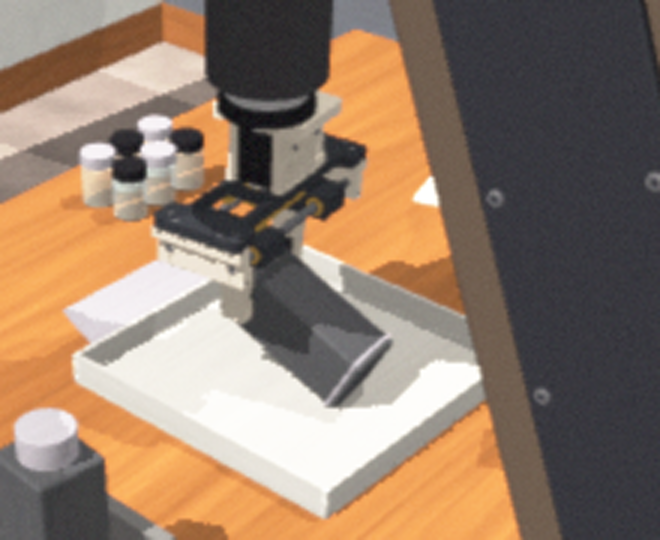

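It now pivots at 4 N. It is tilted about 29°, with its base edge on the tray floor near (335,400). Next I'll carry the grasp point around that edge in an arc, using floor friction to finish the pivot.

>>> apply_moves([
  {"dp": [-0.008, -0.001, 0.007], "yaw": 0},
  {"dp": [-0.016, -0.002, 0.014], "yaw": 0},
  {"dp": [-0.025, -0.003, 0.02], "yaw": 0},
  {"dp": [-0.034, -0.004, 0.025], "yaw": 0},
  {"dp": [-0.043, -0.005, 0.029], "yaw": 0},
  {"dp": [-0.053, -0.006, 0.033], "yaw": 0},
  {"dp": [-0.063, -0.007, 0.035], "yaw": 0},
  {"dp": [-0.073, -0.008, 0.037], "yaw": 0},
  {"dp": [-0.083, -0.009, 0.038], "yaw": 0},
  {"dp": [-0.093, -0.01, 0.038], "yaw": 0},
  {"dp": [-0.1, -0.011, 0.037], "yaw": 0},
  {"dp": [-0.107, -0.012, 0.036], "yaw": 0},
  {"dp": [-0.107, -0.012, 0.036], "yaw": 0},
])

```text
time_s: 7.27
tcp_pos: [0.4842, -0.25, 0.1223]
eef_rot: [180.0, -0.1, -173.8]
contact_force: [-1.5, -0.4, 2.9]
gripper_width: 0.0543
gripper_force: 4.0
```

```bash
sed -i 's/240:460/270:490/' look.py; python3 look.py s5
```

```text
(no output)
```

View pics/s5.png

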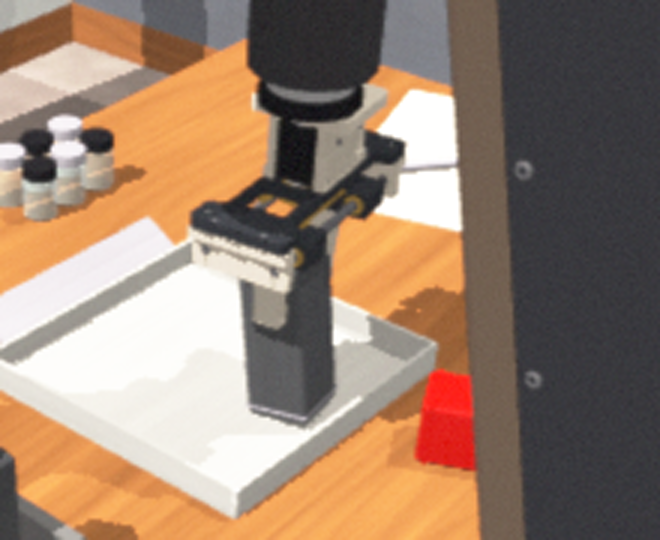

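It now stands upright to within a few degrees, base at (290,410) on the tray floor. Pressing down to seat it flat, then firming the grip and lifting.

>>> apply_moves([
  {"dp": [-0.001, 0, -0.001], "yaw": 0},
  {"dp": [-0.002, 0, -0.002], "yaw": 0},
  {"dp": [-0.002, 0, -0.003], "yaw": 0},
  {"dp": [-0.002, 0, -0.003], "yaw": 0},
  {"dp": [-0.002, 0, -0.003], "yaw": 0},
])

```text
time_s: 7.73
tcp_pos: [0.4845, -0.2499, 0.1196]
eef_rot: [-180.0, -0.0, -173.7]
contact_force: [-1.9, 1.3, 6.0]
gripper_width: 0.054
gripper_force: 4.0
```

>>> apply_moves([
  {"dp": [0, 0, 0], "yaw": 0},
  {"dp": [0, 0, 0], "yaw": 0},
  {"dp": [0, 0, 0], "yaw": 0},
  {"dp": [0, 0, 0], "yaw": 0},
  {"dp": [0, 0, 0.02], "yaw": 0},
  {"dp": [0, 0, 0.05], "yaw": 0},
  {"dp": [0, 0, 0.085], "yaw": 0},
  {"dp": [0, 0, 0.12], "yaw": 0},
  {"dp": [0, 0, 0.14], "yaw": 0},
  {"dp": [0, 0, 0.14], "yaw": 0},
  {"dp": [0, 0, 0.14], "yaw": 0},
], squeeze=25)

```text
time_s: 8.65
tcp_pos: [0.4846, -0.2495, 0.2596]
eef_rot: [180.0, 0.1, -173.8]
contact_force: [0.0, 0.3, -4.6]
gripper_width: 0.0539
gripper_force: 25.0
```

```bash
python3 - <<'E'
from h import *
s=get_state();g=s['tcp_pos'];print(g,s['eef_rot'],s['joints'])
for n in ('scene','side','wrist'):
    c=cap(n);P=cloud(c);im=c['image']
    m=(abs(P[...,0]-g[0])<.08)&(abs(P[...,1]-g[1])<.06)&(P[...,2]<g[2]-.03)&(P[...,2]>.05)
    q=P[m];print(n,len(q))
    if len(q)<50: continue
    for lo in np.arange(q[:,2].min(),g[2]-.03,.02):
        k=q[(q[:,2]>=lo)&(q[:,2]<lo+.02)]
        if len(k)>10: print(round(lo,3),len(k),np.percentile(k,[2,50,98],axis=0).round(4)[:,:2].tolist())
E
```

```text
[ 0.48456545 -0.24951006  0.25955501] [ 1.79972201e+02  7.18357464e-02 -1.73768625e+02] [-6.67076130e+00  7.86148290e+00 -1.48518803e+01 -4.67855942e-02
 -6.72228286e+01 -7.70797569e+01]
scene 601
0.147 132 [[0.4578, -0.2735], [0.5047, -0.2423], [0.5082, -0.2216]]
0.167 144 [[0.464, -0.2725], [0.507, -0.2409], [0.5117, -0.2215]]
0.187 146 [[0.468, -0.2715], [0.5098, -0.2416], [0.5139, -0.2214]]
0.207 156 [[0.4814, -0.2714], [0.5125, -0.2429], [0.5171, -0.221]]
0.227 23 [[0.5079, -0.2673], [0.5133, -0.2394], [0.5165, -0.221]]
side 1092
0.146 212 [[0.4478, -0.273], [0.4658, -0.2237], [0.4989, -0.2191]]
0.166 265 [[0.45, -0.271], [0.4624, -0.2241], [0.5013, -0.2181]]
0.186 282 [[0.4526, -0.2717], [0.4641, -0.2242], [0.5033, -0.2187]]
0.206 285 [[0.4552, -0.2715], [0.4677, -0.2236], [0.5065, -0.2184]]
0.226 48 [[0.4571, -0.2742], [0.4704, -0.223], [0.5077, -0.2175]]
wrist 5051
0.155 961 [[0.4464, -0.279], [0.45, -0.2531], [0.4541, -0.2274]]
0.175 1160 [[0.4496, -0.2773], [0.4528, -0.253], [0.4565, -0.2282]]
0.195 1516 [[0.4524, -0.277], [0.4556, -0.2525], [0.4594, -0.228]]
0.215 1414 [[0.455, -0.2767], [0.4579, -0.2522], [0.4615, -0.2277]]
```

It leans about 7.6° (its face shifts 8 mm in x over 60 mm of height, cap towards +x). I'll correct this in the tray: set it back down 40 mm further in +x, loosen, and drag -x while pressing until the base is flat.

>>> apply_moves([
  {"dp": [0.025, 0.003, -0.03], "yaw": 0},
  {"dp": [0.04, 0.004, -0.06], "yaw": 0},
  {"dp": [0.04, 0.004, -0.09], "yaw": 0},
  {"dp": [0.04, 0.004, -0.115], "yaw": 0},
  {"dp": [0.04, 0.004, -0.13], "yaw": 0},
  {"dp": [0.04, 0.004, -0.137], "yaw": 0},
  {"dp": [0.04, 0.004, -0.138], "yaw": 0},
  {"dp": [0.04, 0.004, -0.138], "yaw": 0},
  {"dp": [0.04, 0.004, -0.138], "yaw": 0},
])

```text
time_s: 9.55
tcp_pos: [0.5239, -0.2458, 0.1211]
eef_rot: [180.0, -0.1, -173.8]
contact_force: [0.2, 0.3, -3.0]
gripper_width: 0.0538
gripper_force: 25.0
```

>>> apply_moves([
  {"dp": [0, 0, 0], "yaw": 0},
  {"dp": [0, 0, -0.001], "yaw": 0},
  {"dp": [-0.003, 0, -0.0015], "yaw": 0},
  {"dp": [-0.006, -0.001, -0.002], "yaw": 0},
  {"dp": [-0.009, -0.001, -0.003], "yaw": 0},
  {"dp": [-0.012, -0.001, -0.0035], "yaw": 0},
  {"dp": [-0.015, -0.002, -0.004], "yaw": 0},
  {"dp": [-0.018, -0.002, -0.005], "yaw": 0},
  {"dp": [-0.021, -0.002, -0.006], "yaw": 0},
  {"dp": [-0.024, -0.003, -0.006], "yaw": 0},
  {"dp": [-0.024, -0.003, -0.006], "yaw": 0},
], squeeze=4)

```text
time_s: 10.47
tcp_pos: [0.4999, -0.2488, 0.1158]
eef_rot: [180.0, 0.0, -173.8]
contact_force: [0.2, 1.4, 0.5]
gripper_width: 0.0541
gripper_force: 4.0
```

>>> apply_moves([
  {"dp": [0, 0, 0], "yaw": 0},
  {"dp": [0, 0, 0], "yaw": 0},
  {"dp": [0, 0, 0], "yaw": 0},
  {"dp": [0, 0, 0], "yaw": 0},
  {"dp": [0, 0, 0.02], "yaw": 0},
  {"dp": [0, 0, 0.05], "yaw": 0},
  {"dp": [0, 0, 0.085], "yaw": 0},
  {"dp": [0, 0, 0.12], "yaw": 0},
  {"dp": [0, 0, 0.15], "yaw": 0},
  {"dp": [0, 0, 0.15], "yaw": 0},
  {"dp": [0, 0, 0.15], "yaw": 0},
], squeeze=25)

```text
time_s: 11.38
tcp_pos: [0.5006, -0.2488, 0.2666]
eef_rot: [-180.0, 0.2, -173.8]
contact_force: [0.3, -0.6, -5.0]
gripper_width: 0.0541
gripper_force: 25.0
```

```bash
cat > tilt.py <<'E'
from h import *
s=get_state();g=s['tcp_pos'];print(g,s['eef_rot'])
c=cap('wrist');P=cloud(c)
R=Ro.from_euler('xyz',s['eef_rot'],degrees=True).as_matrix()
L=(P-g)@R; # tool coords
m=(abs(L[...,1])<.022)&(L[...,2]>.03)&(L[...,2]<.095)&(abs(L[...,0])<.06)
q=L[m];print(len(q))
for z in np.arange(.03,.13,.015):
    k=q[(q[:,2]>=z)&(q[:,2]<z+.015)]
    if len(k)>10: print(round(z,3),len(k),np.percentile(k[:,0],[5,50,95]).round(4))
a=np.polyfit(q[:,2],q[:,0],1);print('tilt deg',np.degrees(np.arctan(a[0])))
S=cap('scene');Q=cloud(S);k=(np.hypot(Q[...,0]-g[0],Q[...,1]-g[1])<.08)&(Q[...,2]>.05)&(Q[...,2]<g[2]-.03)
d=cap('side');Q2=cloud(d);k2=(np.hypot(Q2[...,0]-g[0],Q2[...,1]-g[1])<.06)&(Q2[...,2]>.05)&(Q2[...,2]<g[2]-.03)
print('lowest z',np.percentile(Q[k][:,2],1) if k.any() else None,np.percentile(Q2[k2][:,2],1) if k2.any() else None)
E
python3 tilt.py
```

```text
[ 0.50061423 -0.24879006  0.26658085] [-1.79988882e+02  1.57255176e-01 -1.73773551e+02]
2565
0.03 822 [0.0202 0.0205 0.0207]
0.045 649 [0.02   0.0203 0.0206]
0.06 530 [0.0198 0.0201 0.0203]
0.075 448 [0.0197 0.0199 0.0201]
0.09 116 [0.0196 0.0198 0.02  ]
tilt deg -0.7094607222679201
lowest z 0.1583182328845989 0.1553325706116391
```

Upright to 0.7° now. The base is 112 mm below the TCP, and the caddy's axis is 7 mm off the TCP (tool -x). Carrying it high over to the middle cell, turned so the jaws close across the row.

>>> apply_moves([
  {"dp": [0, 0.01, 0.035], "yaw": 7},
  {"dp": [0, 0.04, 0.07], "yaw": 14},
  {"dp": [0.005, 0.075, 0.09], "yaw": 21},
  {"dp": [0.01, 0.11, 0.09], "yaw": 28},
  {"dp": [0.01, 0.145, 0.09], "yaw": 35},
  {"dp": [0.015, 0.18, 0.09], "yaw": 42},
  {"dp": [0.015, 0.215, 0.09], "yaw": 49},
  {"dp": [0.02, 0.25, 0.09], "yaw": 56},
  {"dp": [0.02, 0.285, 0.09], "yaw": 63},
  {"dp": [0.025, 0.32, 0.09], "yaw": 70},
  {"dp": [0.025, 0.355, 0.09], "yaw": 77},
  {"dp": [0.027, 0.385, 0.09], "yaw": 79.6},
  {"dp": [0.027, 0.41, 0.09], "yaw": 79.6},
  {"dp": [0.027, 0.43, 0.09], "yaw": 79.6},
  {"dp": [0.027, 0.442, 0.09], "yaw": 79.6},
  {"dp": [0.027, 0.442, 0.09], "yaw": 79.6},
  {"dp": [0.027, 0.442, 0.09], "yaw": 79.6},
  {"dp": [0.027, 0.442, 0.09], "yaw": 79.6},
])

```text
time_s: 13.03
tcp_pos: [0.5269, 0.1925, 0.3547]
eef_rot: [179.9, -0.1, -94.2]
contact_force: [0.2, -0.0, -2.9]
gripper_width: 0.054
gripper_force: 25.0
```

```bash
python3 tilt.py; python3 - <<'E'
from h import *
c=cap('wrist');save(c,'w2');print(c['T_tool_cam'][:3,3]);P=cloud(c)
q=P[(P[...,2]>.056)&(P[...,2]<.064)];print(len(q),q.min(0),q.max(0))
E
```

```text
[0.52691186 0.19252281 0.35470403] [ 1.79927368e+02 -7.05466429e-02 -9.41755359e+01]
2554
0.03 819 [0.0199 0.0201 0.0204]
0.045 646 [0.0197 0.02   0.0202]
0.06 540 [0.0195 0.0198 0.02  ]
0.075 441 [0.0194 0.0196 0.0198]
0.09 108 [0.0193 0.0195 0.0197]
tilt deg -0.6596626555833304
lowest z 0.05066243212717749 0.05163601591127628
[ 0.06684016  0.00058108 -0.13617924]
4295 [0.45405794 0.01819915 0.05600707] [0.58872094 0.24046718 0.06394583]
```

View pics/w2.png

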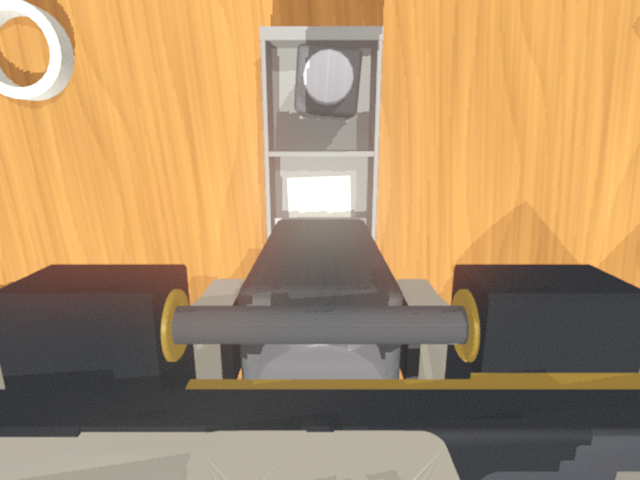

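The tool view shows the caddy (columns 250–395, bottom row 220) in line with the tote's middle cell. The packed caddy is at (330,78), clear of the path. Lowering.

>>> apply_moves([
  {"dp": [0, 0, -0.03], "yaw": 0},
  {"dp": [0, 0, -0.06], "yaw": 0},
  {"dp": [0, 0, -0.09], "yaw": 0},
  {"dp": [0, 0, -0.12], "yaw": 0},
  {"dp": [0, 0, -0.15], "yaw": 0},
  {"dp": [0, 0, -0.175], "yaw": 0},
  {"dp": [0, 0, -0.195], "yaw": 0},
  {"dp": [0, 0, -0.21], "yaw": 0},
  {"dp": [0, 0, -0.222], "yaw": 0},
  {"dp": [0, 0, -0.23], "yaw": 0},
  {"dp": [0, 0, -0.233], "yaw": 0},
  {"dp": [0, 0, -0.234], "yaw": 0},
  {"dp": [0, 0, -0.234], "yaw": 0},
  {"dp": [0, 0, -0.234], "yaw": 0},
])

```text
time_s: 14.4
tcp_pos: [0.5276, 0.1934, 0.1225]
eef_rot: [-179.9, 0.1, -94.2]
contact_force: [0.2, -0.3, -2.3]
gripper_width: 0.0538
gripper_force: 25.0
```

>>> apply_moves([
  {"dp": [0, 0, -0.001], "yaw": 0},
  {"dp": [0, 0, -0.002], "yaw": 0},
  {"dp": [0, 0, -0.003], "yaw": 0},
  {"dp": [0, 0, -0.003], "yaw": 0},
  {"dp": [0, 0, -0.003], "yaw": 0},
  {"dp": [0, 0, -0.003], "yaw": 0},
])

```text
time_s: 14.9
tcp_pos: [0.5271, 0.1931, 0.1186]
eef_rot: [180.0, -0.0, -94.2]
contact_force: [0.4, 0.2, -3.6]
gripper_width: 0.054
gripper_force: 25.0
```

>>> apply_moves([
  {"dp": [0, 0, -0.001], "yaw": 0},
  {"dp": [0, 0, -0.001], "yaw": 0},
  {"dp": [0, 0, -0.002], "yaw": 0},
  {"dp": [0, 0, -0.002], "yaw": 0},
  {"dp": [0, 0, -0.002], "yaw": 0},
])

```text
time_s: 15.32
tcp_pos: [0.5271, 0.1931, 0.1165]
eef_rot: [180.0, -0.0, -94.2]
contact_force: [-0.1, -0.0, -2.5]
gripper_width: 0.0538
gripper_force: 25.0
```

>>> apply_moves([
  {"dp": [0, 0, -0.001], "yaw": 0},
  {"dp": [0, 0, -0.001], "yaw": 0},
  {"dp": [0, 0, -0.0015], "yaw": 0},
  {"dp": [0, 0, -0.0015], "yaw": 0},
  {"dp": [0, 0, -0.0015], "yaw": 0},
])

```text
time_s: 15.73
tcp_pos: [0.5272, 0.1933, 0.1158]
eef_rot: [-180.0, 0.0, -94.1]
contact_force: [-3.0, 0.1, 5.2]
gripper_width: 0.054
gripper_force: 25.0
```

Contact with the floor. Easing the grip so it settles flat, then opening.

>>> apply_moves([
  {"dp": [0, 0, 0], "yaw": 0},
  {"dp": [0, 0, -0.0005], "yaw": 0},
  {"dp": [0, 0, -0.001], "yaw": 0},
  {"dp": [0, 0, -0.001], "yaw": 0},
  {"dp": [0, 0, 0], "yaw": 0},
  {"dp": [0, 0, 0], "yaw": 0},
], squeeze=3)

```text
time_s: 16.23
tcp_pos: [0.5268, 0.1928, 0.1145]
eef_rot: [180.0, -0.0, -94.2]
contact_force: [-0.3, -0.7, -3.8]
gripper_width: 0.054
gripper_force: 3.0
```

>>> apply_moves([
  {"dp": [0, 0, 0], "yaw": 0},
  {"dp": [0, 0, 0], "yaw": 0},
  {"dp": [0, 0, 0], "yaw": 0},
  {"dp": [0, 0, 0], "yaw": 0},
  {"dp": [0, 0, 0], "yaw": 0},
  {"dp": [0, 0, 0], "yaw": 0},
  {"dp": [0, 0, 0], "yaw": 0},
  {"dp": [0, 0, 0], "yaw": 0},
  {"dp": [0, 0, 0], "yaw": 0},
  {"dp": [0, 0, 0], "yaw": 0},
], grip=-1)

```text
time_s: 17.07
tcp_pos: [0.5271, 0.1931, 0.1151]
eef_rot: [-180.0, -0.0, -94.2]
contact_force: [0.4, 0.5, 0.2]
gripper_width: 0.0881
gripper_force: 0.0
```

>>> apply_moves([
  {"dp": [0, 0, 0.015], "yaw": 0},
  {"dp": [0, 0, 0.03], "yaw": 0},
  {"dp": [0, 0, 0.05], "yaw": 0},
  {"dp": [0, 0, 0.08], "yaw": 0},
  {"dp": [0, 0, 0.11], "yaw": 0},
  {"dp": [0, 0, 0.14], "yaw": 0},
  {"dp": [0, 0, 0.17], "yaw": 0},
  {"dp": [0, -0.03, 0.2], "yaw": 0},
  {"dp": [0, -0.07, 0.2], "yaw": 0},
  {"dp": [0, -0.11, 0.2], "yaw": 0},
  {"dp": [0, -0.15, 0.2], "yaw": 0},
  {"dp": [0, -0.19, 0.2], "yaw": 0},
  {"dp": [0, -0.2, 0.2], "yaw": 0},
  {"dp": [0, -0.2, 0.2], "yaw": 0},
])

```text
time_s: 18.23
tcp_pos: [0.5267, -0.0095, 0.3153]
eef_rot: [-180.0, -0.0, -94.4]
contact_force: [0.6, 0.5, 0.5]
gripper_width: 0.0874
gripper_force: 0.0
```

```bash
python3 - <<'E'
from h import *
a=cap('scene');b=cap('side')
x=cv2.resize(a['image'][200:320,330:540],(400,229));y=cv2.resize(b['image'][190:390,90:320],(400,348))
o=np.zeros((348,800,3),np.uint8);o[:229,:400]=x;o[:,400:]=y;cv2.imwrite('pics/fin.png',o[:,:,::-1])
P=cloud(a);m=(abs(P[...,0]-.53)<.07)&(P[...,2]>.14)&(P[...,2]<.17)
for y0 in (.083,.2):
    q=P[m&(abs(P[...,1]-y0)<.05)];print(len(q),np.median(q,axis=0) if len(q) else '')
E
```

```text
296 [0.51821978 0.07943403 0.15364192]
313 [0.53238341 0.19818398 0.15332313]
```

View pics/fin.png

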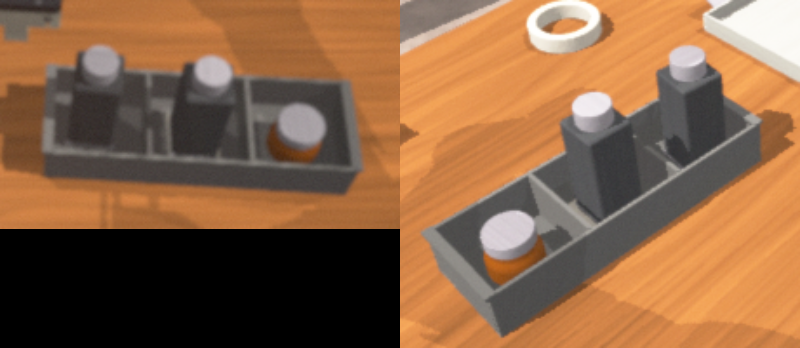

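The caddy stands upright, cap up, in the middle cell (left half 205,105; right half 600,160). The packed caddy and the jar are where they were, and the arm is clear.

```bash
python3 -c "
from plant import r
print(r.close_job())"
```

```text
the job is handed in; nothing more can be done
None
```

The finished caddy stands upright, cap up, on the floor of the tote's middle cell; it is released, the packed caddy and jar were left alone, and the job was handed in at about 18 s.

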